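# Count the vacuum lever to its fourth notch and lock it

## Task

On the vacuum test stand, first push the indexed lever back against its home stop and hold it pressed there with about 12 N for half a second; then click it forward one notch at a time, letting it rest for half a second in every notch, to the fourth notch from the stop and never beyond. Then push the lock pin fully down and leave both so. Push the lever's knob from the side with the shut fingers, do not pinch it, and feel your way: never use more than 22 N on the lever or the lock pin, and leave the loose parts around the stand where they are.

Things in the scene. Friction and masses are not known exactly. Their poses are not given: they have to be found in the camera images.
- stand: Grey painted vacuum test stand, fixed to the bench: base plate 200 (its x) by 210 (its y) by 20 mm high; origin at the centre of its underside, z up. Its -x edge roughly faces the robot; a steel chamber (47 mm high) lies along its +x edge. On it are the lever, a curved rack of 9 round steel teeth (the 8 gaps are the notches) and the lock pin; only the knob is higher than 60 mm.
- pivot (a point): Point on the vertical pivot axis of the lever, 50 mm from the stand's origin along the stand's +x, 52 mm above the bench.
- lever: Dark steel lever bar, 18 mm wide, top 50 mm above the bench, that swings level about the pivot; origin on the pivot axis at bench height, x along the bar towards the knob. Each notch is 6 degrees. Leaving a notch it resists with 4 to 9 N at the knob, less and less until half way (5 mm), then jumps by itself into the next notch and stays. It starts in the second, third or fourth notch.
- knob (a point): Middle of the lever's thumb knob: an upright black cylinder at the bar's end, 18 mm diameter, from 50 to 84 mm above the bench (this point at 67 mm), 95 mm from the pivot axis. It travels about 10 mm from notch to notch.
- home (a point): Point fixed on the stand: the middle of the knob when the lever is home (notch zero), 0.366 rad to the stand's +y side of the line from the pivot to the stand's -x. The rigid stop lets it go 2 mm back from here; 8 to 17 N there will do. Forward is counter-clockwise from above, towards the stand's -y: in notches 1 to 4 the knob is about 10, 20, 30, 39.5 mm from this point.
- lock: Lock pin, a steel mushroom 24 mm wide on an aluminium collar, at the stand's x = +30, y = +76 mm; origin on its axis, 26 mm below its top. It goes straight down by 10 mm, resists with about 5 N all the way, ends on a rigid stop and stays where it is left.
- lock_top (a point): Centre of the flat top of the lock pin: 56 mm above the bench when up, 46 mm when fully down (47.5 mm or lower counts).
- shell: Bystander: steel teat-cup shell standing upright, 40 mm diameter, 125 mm high, left of the stand; origin under its centre.
- clamp: Bystander: brass-coloured hose clamp ring, 60 mm diameter, 14 mm high, lying right of the stand; origin under its centre.
- cap: Bystander: black plastic cap, 56 mm diameter foot, 34 mm high with its spigot, on the robot's side of the stand; origin under its centre.

How it is judged (in metres and radians):
On the way, in this order (a step that is already met when the one before it is completed fails the run):
1. the lever is pressed against its home stop with 8 to 17 N by the fingers (y of knob in the frame of stand above 0.0348 m and contact force between the fingers and lever between 8 and 17 N), for 0.3 s.
2. the lever rests in the first notch (distance between knob and home between 0.0069 and 0.0129 m), for 0.3 s.
3. the lever rests in the second notch (distance between knob and home between 0.0169 and 0.0229 m), for 0.3 s.
4. the lever rests in the third notch (distance between knob and home between 0.0267 and 0.0327 m), for 0.3 s.
5. the lever rests in the fourth notch (distance between knob and home between 0.0365 and 0.0425 m), for 0.3 s.
6. the lock pin is fully down, the lever still in the fourth notch (all of step 5 and z of lock_top in the frame of stand below 0.0475 m), for 0.2 s.
At the end, for the whole second after the job is handed in: The knob is in the fourth notch from the stop (39.5 mm from the home point, within 3 mm), the lock pin is at least 8.5 of its 10 mm down, nothing is touched (all of step 6 and linear speed of shell below 0.01 m/s).
It fails at once if the lever goes beyond the fourth notch (distance between knob and home above 0.045 m).
It fails at once if more than 22 N on the lever (contact force between any of the fingers, the arm and lever above 22 N).
It fails at once if more than 22 N on the lock pin (contact force between any of the fingers, the arm and lock above 22 N).
It fails at once if a loose part around the stand is shifted by more than 15 mm or tipped (distance of any of shell, clamp, cap from where it was at the start of the episode above 0.015 m or angle between any of shell, clamp, cap's own z axis and vertical above 0.3 rad).
It also fails if it takes over 72 s, if anything falls off the work surface, if the arm or the gripper's body presses on something with over 40 N, if the wrist force passes 120 N, or if a joint passes its speed limit or range.

## Robot

A 6-joint arm with a two-finger parallel gripper is mounted at the origin on the work surface. World frame = base frame: x ahead of the robot, y to its left, z up, the work surface at z = 0. Lengths are in mm, angles in rad, forces in N, time in s.
With the tool pointing down it reaches from about 375 to 900 mm from the base axis. Payload 3.1 kg.
Tool frame: the origin (TCP) lies at the very end of the fingers, on their centre line; the grasp point (between the pads) lies behind it (arm.grip_point_offset is the z of the grasp point in the tool frame, in mm); z points along the fingers, y is the line along which they close (so a half turn about z gives the same grasp; the last joint's range is limited). The gripper opens to 85 mm and grips with 20 to 120 N. Pads are 22 mm wide; open, the fingers measure 114 mm over their backs; the gripper's body (76 mm by 85 mm) begins 54 mm behind the grasp point. The pads swing forward as they close: fully open they stand 13 mm farther back than shut.
Start: joints at [-1.383, 0.527, 1.433, -0, 1.181, -0.178], TCP at [224.165, -583.393, 231.31] pointing down, gripper open.
Joint ranges: [-3.08, 3.08], [-0.75, 2.2], [0.22, 2.44], [-1.43, 4.57], [0, 2.65], [-2.85, 2.85]. Speed limits (rad/s): [2.79, 2.79, 3.14, 3.14, 3.14, 3.14].

## Interface

Orientations are given as a unit quaternion [x, y, z, w].
In Python, from station import arm, sensors, get_image, camera_model gives the robot as it stands (arm), with the cameras as plain functions and the readings (sensors).
- The arm moves only by the shell command python3 nudge.py [OPENING] [FORCE], which reads ROWS from standard input. ROWS is one flat JSON list of numbers that holds 1 to 5 rows one after another, with no inner brackets; each row has 6 numbers: dx, dy, dz in mm, then a rotation vector rx, ry, rz in rad; each row shifts and turns the commanded pose from where the row before left it, along the tool's axes as they then stand; what a row does not reach is not made up. A row lasts 1/10 s, in which the tool goes at most 50 mm and 0.15 rad, less where a joint would pass 70% of its speed; a pose out of reach is approached as far as the arm can. OPENING is the opening from 0.0 (shut) to 1.0 (fully open), set as the command begins (- or left out keeps the last). The fingers move at their own pace and stop on an object; FORCE is the grip in N (left out, the last holds). Time passes only in rows, so rows that do not move let the fingers close. It prints the time, the measured TCP pose, the force, the opening and the grip force at its end. Input that does not fit is refused with a message, and nothing moves.
- sensors.state(): the state, without advancing time (a new reading comes with each control period).
- get_image(name): name is "scene" or "top"; returns (picture, depth): 420x560x3 uint8, red, green, blue; 420x560 float32, mm along the optical axis (not along the pixel's ray), 0 where there is no reading.
- camera_model(name): a dict with "vfov" (degrees; the focal length in pixels is half the picture's height over the tangent of half this angle, whatever the lens; pixels are square), "cx", "cy" (the principal point, pixels), "origin" and "rotation" of the camera in the world. Camera axes: x right, y down, z forward; pixel columns grow to the right and rows downward; lengths in mm; the calibration is good to about 2 mm. A picture is of the moment at which its call begins. camera_model takes no time and is no camera call.
- arm.hand_in(): hands the job in; it is judged then, once.
The state is a dict: "clock": time; "joint_pos": joint angles; "qd": joint speeds; "joint_efforts": joint torques, N m; "position": TCP position; "tcp_rot": TCP orientation; "wrist_force": force on the tool from outside, world axes, zero at the start; "wrist_torque": the same for the moment, N m; "grip_width": opening from 0.0 (shut) to 1.0 (fully open); "gripper_force": force on a finger pad.
Only numpy, scipy, OpenCV 4.12 (cv2) and the standard library are available. Lean on these libraries where they do the work, as an engineer would, in place of code of your own. Each camera call takes 0.05 s, during which the arm holds its last target. There are 200 camera calls.

## Working session

There is one attempt and no reset: what is moved stays moved. The work goes in short steps, Python scripts to look and compute and a shell command to move; the robot and the scene stay as the last step left them, time stands still between calls to the robot, and variables do not carry over. Pictures are saved under pics/ and viewed, at most 10 in all, crops included, and the job is handed in when it is done.

```bash
ls; mkdir -p pics; cat > h.py <<'E'
import numpy as np,cv2
from station import arm, sensors, get_image, camera_model
def ray(name,u,v):
    m=camera_model(name); f=210/np.tan(np.radians(m["vfov"])/2)
    R=np.array(m["rotation"]).reshape(3,3)
    return np.array(m["origin"]),R@np.array([(u-m["cx"])/f,(v-m["cy"])/f,1.])
def plane(name,u,v,z):
    o,d=ray(name,u,v); return o+d*(z-o[2])/d[2]
def cloud(name,D):
    m=camera_model(name); f=210/np.tan(np.radians(m["vfov"])/2)
    v,u=np.mgrid[:D.shape[0],:D.shape[1]]
    p=np.stack([(u-m["cx"])/f*D,(v-m["cy"])/f*D,D],-1)
    return p@np.array(m["rotation"]).reshape(3,3).T+np.array(m["origin"])
E
python3 - <<'E'
from h import *
for n in("top","scene"):
    I,D=get_image(n); np.savez("pics/%s0.npz"%n,I=I,D=D)
    cv2.imwrite("pics/%s0.png"%n,I[:,:,::-1]); print(camera_model(n))
print(sensors.state(),arm.grip_point_offset)
E
```

```text
nudge.py
pics
station.py
{'vfov': 43.29394485580081, 'cx': 287.205743098429, 'cy': 212.53406429820558, 'origin': array([403.64405848,  17.71544023, 999.48991213]), 'rotation': array([-0.7013923 ,  0.7097704 , -0.03533476,  0.05501156])}
{'vfov': 50.017323025348865, 'cx': 271.76763036997806, 'cy': 218.56642205362073, 'origin': array([1169.76854835, -269.64519172,  633.92705599]), 'rotation': array([ 0.75730404,  0.48763005, -0.23147186, -0.36759803])}
{'clock': 0.1, 'joint_pos': array([-1.38250631e+00,  5.28396788e-01,  1.43378505e+00, -2.09234025e-05,
        1.18137939e+00, -1.78476024e-01]), 'qd': array([ 6.11170468e-04, -2.79771275e-03, -8.55011115e-04, -8.70932861e-05,
        1.56006792e-03,  5.61739343e-05]), 'joint_efforts': array([ 3.78537777e-05, -4.43304098e+01, -1.78586233e+01, -1.74760321e-04,
        3.88148430e-03,  1.09100526e-05]), 'position': array([ 224.03747484, -582.77523525,  230.41351055]), 'tcp_rot': array([ 9.83231201e-01,  1.82360731e-01, -1.45042781e-05, -9.84227002e-04]), 'wrist_force': array([0.83371223, 0.33039974, 0.32216422]), 'wrist_torque': array([-0.00020962, -0.02232332, -0.00207886]), 'gripper_force': 0.0, 'grip_width': 1.0054050317080678} -18.700000000000003
```

View pics/top0.png

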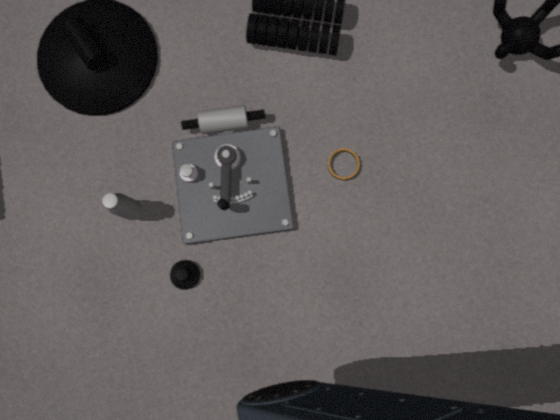

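View pics/scene0.png

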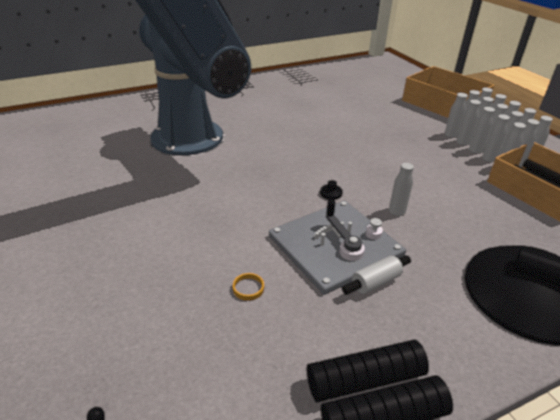

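The top view shows the stand with corners near (173,143), (281,128), (292,230) and (183,242). The pivot is at about (227,155), the knob (224,204), the lock (188,172), the shell (110,201), the clamp (344,164) and the cap (185,274). In the scene view the knob is at about (331,188) and the lock at (375,228).

```bash
python3 - <<'E'
s=open('h.py').read()
s=s.replace('np.array(m["rotation"]).reshape(3,3)','Rotation.from_quat(m["rotation"]).as_matrix()')
s="from scipy.spatial.transform import Rotation\n"+s
open('h.py','w').write(s)
E
python3 - <<'E'
from h import *
z=np.load("pics/top0.npz");I,D=z["I"],z["D"]
P=cloud("top",D)
print("bench z",np.median(P[300:340,100:300,2]))
m=(((P[...,2]>13)&(P[...,2]<27))).astype(np.uint8)
m[:120]=0;m[250:]=0;m[:,:165]=0;m[:,305:]=0
c=max(cv2.findContours(cv2.morphologyEx(m,cv2.MORPH_CLOSE,np.ones((15,15))),0,2)[0],key=cv2.contourArea)
r=cv2.minAreaRect(c);b=cv2.boxPoints(r);print(r)
w=np.array([plane("top",*p,20) for p in b]);print(w.round(1),w.mean(0))
for a in((195,225,100),(155,190,200)):pass
for n,(u,v) in dict(pivot=(227,155),knob=(224,204),lock=(188,172)).items():
    s=P[v-7:v+8,u-7:u+8];print(n,np.percentile(s[...,2],[50,90,99]).round(1))
for n,(u0,u1,v0,v1,h) in dict(shell=(95,130,185,215,100),knob=(210,238,190,216,70),lock=(177,200,160,185,48)).items():
    k=P[v0:v1,u0:u1].reshape(-1,3);k=k[k[:,2]>h];print(n,len(k),k.mean(0).round(1),k.min(0).round(),k.max(0).round())
for n,uv,h in (("cap",(185,274),20),("clamp",(344,164),10)): print(n,plane("top",*uv,h).round())
cr=cv2.resize(I[120:250,165:305],None,fx=5,fy=4.5,interpolation=2)
cr=cv2.resize(I[120:250,165:305],(645,600),interpolation=2)
cv2.imwrite("pics/crop1.png",cv2.convertScaleAbs(cr[:,:,::-1],alpha=1.6))
E
```

```text
bench z 0.9542568744958544
((230.7252197265625, 179.88275146484375), (114.4679946899414, 112.14515686035156), 82.14668273925781)
[[690.8 272.7  20. ]
 [717.1  59.3  20. ]
 [498.9  31.9  20. ]
 [472.9 239.2  20. ]] [594.91759339 150.77771214  20.        ]
pivot [53.3 58.  60.5]
knob [52.1 85.8 88. ]
lock [54.2 58.1 60.2]
shell 317 [538.2 333.  130.6] [404.  18. 100.] [556. 354. 999.]
knob 94 [536.5 153.9 103. ] [404.  18.  73.] [549. 166. 999.]
lock 138 [599.7 221.2  83.8] [404.  18.  49.] [617. 239. 999.]
cap [418. 235.  20.]
clamp [623. -64.  10.]
```

View pics/crop1.png

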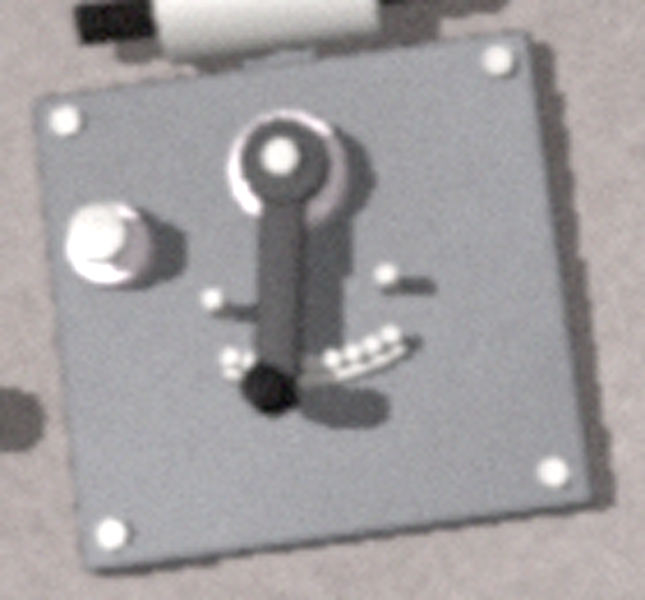

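The crop shows the plate corners at (37,100), (527,33), (588,503) and (92,570). The pivot screw is at (280,155), the knob top (270,388) and the lock top (97,235). The stop pins are at (212,298) and (385,273).

```bash
cat > m.py <<'E'
from h import *
U=lambda p:((p[0]+.5)/4.607+165-.5,(p[1]+.5)/4.615+120-.5)
E
python3 - <<'E'
from m import *
c=np.array([plane("top",*U(p),20)[:2] for p in((37,100),(527,33),(588,503),(92,570))])
print(c.round(1)); O=c.mean(0)
ex=(c[0]-c[3]+c[1]-c[2]);ey=(c[0]-c[1]+c[3]-c[2])
print(np.linalg.norm(ex)/2,np.linalg.norm(ey)/2)
a=np.arctan2(ex[1],ex[0]);a2=np.arctan2(-ey[0],ey[1]);print("yaw",a,a2); a=(a+a2)/2
ex=np.array([np.cos(a),np.sin(a)]);ey=np.array([-ex[1],ex[0]])
print("O",O,"ex",ex)
kn=plane("top",*U((270,388)),84)[:2];lk=plane("top",*U((97,235)),56)[:2];pv=plane("top",*U((280,155)),58)[:2]
for n,p in(("knob",kn),("lock",lk),("pivot",pv)):
    print(n,p.round(1),"stand",np.array([(p-O)@ex,(p-O)@ey]).round(1))
piv=O+50*ex
for k in range(-1,6):
    t=0.366-k*np.radians(6); print(k,(piv+95*(-np.cos(t)*ex+np.sin(t)*ey)).round(1))
d=kn-piv;print("r",np.linalg.norm(d),"angle",np.arctan2(d@ey,-(d@ex)),"notch",(0.366-np.arctan2(d@ey,-(d@ex)))/np.radians(6))
print("lock exp",O+30*ex+76*ey)
print("scene knob")
E
```

```text
[[670.1 262.1]
 [694.9  58.4]
 [499.5  35.3]
 [474.9 236.3]]
196.8408813293016 203.85679277660424
yaw 0.1245580421329694 0.12148385732259612
O [584.8771198  148.04706427] ex [0.99244246 0.12271088]
knob [538.7 154.8] stand [-45.   12.4]
lock [605.  228.2] stand [29.9 77.1]
pivot [635.7 155.3] stand [51.3  0.9]
-1 [545.2 186.6]
0 [542.3 177. ]
1 [540.4 167.3]
2 [539.6 157.4]
3 [539.7 147.4]
4 [541.  137.6]
5 [543.2 127.9]
r 95.77738384169866 angle 0.1298499444456054 notch 2.2550669191744555
lock exp [605.32436666 227.1540178 ]
scene knob
```

```bash
echo '[34.5, -34, 0, 0, 0, -0.15, 39, -28, 0, 0, 0, -0.15, 43, -22, 0, 0, 0, -0.15, 46, -15.5, 0, 0, 0, -0.15, 47.5, -8.5, 0, 0, 0, -0.15]' | python3 nudge.py 0 40; echo '[48.5, -1, 0, 0, 0, -0.15, 48, 6, 0, 0, 0, -0.15, 46.5, 13, 0, 0, 0, -0.15, 44, 20, 0, 0, 0, 0, 44, 20, 0, 0, 0, 0]' | python3 nudge.py
```

```text
clock: 0.6
position: [324.9, -361.7, 231.0]
tcp_rot: [0.847, 0.532, 0.0, -0.0]
wrist_force: [0.5, 0.0, 1.1]
grip_width: 0.145
gripper_force: 0.0
clock: 1.1
position: [425.7, -142.0, 231.2]
tcp_rot: [0.709, 0.706, -0.0, -0.0]
wrist_force: [0.8, -1.2, 0.3]
grip_width: 0.0
gripper_force: 0.0
```

```bash
echo '[45, 20, 0, 0, 0, 0, 45, 20, 0, 0, 0, 0, 45, 20, 0, 0, 0, 0, 45, 20, 0, 0, 0, 0, 45, 20, 0, 0, 0, 0]' | python3 nudge.py; echo '[36, 12, 40, 0, 0, 0, 0, 0, 40, 0, 0, 0, 0, 0, 20, 0, 0, 0, 0, 0, 0, 0, 0, 0, 0, 0, 0, 0, 0, 0]' | python3 nudge.py
```

```text
clock: 1.6
position: [526.5, 82.8, 231.1]
tcp_rot: [0.708, 0.706, -0.0, -0.0]
wrist_force: [-0.2, -0.9, -1.2]
grip_width: -0.001
gripper_force: 0.0
clock: 2.1
position: [537.3, 113.2, 135.0]
tcp_rot: [0.709, 0.706, -0.0, -0.0]
wrist_force: [0.3, 0.3, 1.0]
grip_width: -0.0
gripper_force: 0.0
```

```bash
echo '[0, 3, 40, 0, 0, 0, 0, 0, 29, 0, 0, 0, 0, 0, 0, 0, 0, 0]' | python3 nudge.py; python3 - <<'E'
from h import *
I,D=get_image("top");J,E=get_image("scene")
a=cv2.resize(I[120:250,165:305],(398,370),interpolation=2);b=cv2.resize(J[120:250,255:395],(398,370),interpolation=2)
cv2.imwrite("pics/d1.png",cv2.convertScaleAbs(np.hstack([a,b])[:,:,::-1],alpha=1.5))
E
```

```text
clock: 2.4
position: [539.0, 112.8, 64.7]
tcp_rot: [0.709, 0.705, -0.001, -0.001]
wrist_force: [0.2, 0.1, 0.2]
grip_width: 0.003
gripper_force: 0.0
```

View pics/d1.png

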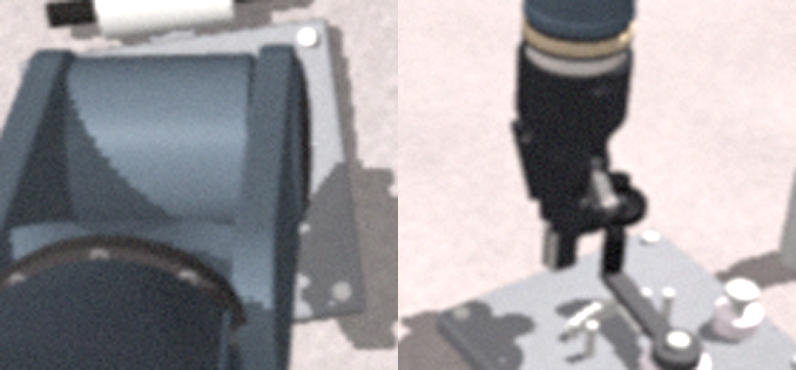

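The left half shows the arm covering the stand in the top view. In the right half the shut fingertips, at (562,250), stand clear beside the knob at (613,240), at knob height.

```bash
echo '[8, 1, 0, 0, 0, 0, 6, 0, 0, 0, 0, 0, 3, 0, 0, 0, 0, 0, 1, 0, 0, 0, 0, 0, 1, 0, 0, 0, 0, 0]' | python3 nudge.py;echo '[1, 0, 0, 0, 0, 0, 1, 0, 0, 0, 0, 0, 1, 0, 0, 0, 0, 0]' | python3 nudge.py
```

```text
clock: 3.0
position: [541.4, 132.6, 66.4]
tcp_rot: [0.708, 0.706, 0.0, 0.0]
wrist_force: [0.4, -0.4, -0.7]
grip_width: -0.003
gripper_force: 0.0
clock: 3.3
position: [541.4, 135.3, 66.0]
tcp_rot: [0.709, 0.706, -0.0, -0.0]
wrist_force: [-1.2, -0.4, 0.4]
grip_width: 0.001
gripper_force: 0.0
```

```bash
echo '[1, 0, 0, 0, 0, 0, 1, 0, 0, 0, 0, 0]' | python3 nudge.py;echo '[1, 0, 0, 0, 0, 0, 1, 0, 0, 0, 0, 0]' | python3 nudge.py;echo '[1, 0, 0, 0, 0, 0, 1, 0, 0, 0, 0, 0]' | python3 nudge.py
```

```text
clock: 3.5
position: [541.4, 137.3, 65.9]
tcp_rot: [0.709, 0.706, -0.0, -0.0]
wrist_force: [0.4, 1.1, -0.2]
grip_width: -0.002
gripper_force: 0.0
clock: 3.7
position: [541.4, 139.1, 66.0]
tcp_rot: [0.708, 0.706, -0.0, 0.0]
wrist_force: [-0.5, -1.9, -0.6]
grip_width: 0.001
gripper_force: 1.5
clock: 3.9
position: [541.3, 140.1, 66.0]
tcp_rot: [0.708, 0.706, -0.001, 0.001]
wrist_force: [-0.4, -6.7, 0.2]
grip_width: 0.006
gripper_force: 3.2
```

```bash
for i in 1 ; do echo '[1, 0, 0, 0, 0, 0]' | python3 nudge.py;echo '[1, 0, 0, 0, 0, 0]' | python3 nudge.py;echo '[1, 0, 0, 0, 0, 0]' | python3 nudge.py;echo '[1, 0, 0, 0, 0, 0]' | python3 nudge.py; done | grep -E 'pos|wrist'
```

```text
position: [541.3, 141.2, 66.0]
wrist_force: [-1.5, -5.2, 0.0]
position: [541.3, 142.7, 66.0]
wrist_force: [-0.3, -2.2, 0.2]
position: [541.3, 144.5, 66.0]
wrist_force: [-1.1, -0.0, -0.0]
position: [541.5, 145.9, 66.1]
wrist_force: [0.2, 0.1, 0.4]
```

```bash
for i in 1 ; do echo '[1, 0, 0, 0, 0, 0, 1, 0, 0, 0, 0, 0, 1, 0, 0, 0, 0, 0]' | python3 nudge.py;echo '[1, 0, 0, 0, 0, 0]' | python3 nudge.py;echo '[1, 0, 0, 0, 0, 0]' | python3 nudge.py;echo '[1, 0, 0, 0, 0, 0]' | python3 nudge.py;echo '[1, 0, 0, 0, 0, 0]' | python3 nudge.py; echo '[1, 0, 0, 0, 0, 0]' | python3 nudge.py;done | grep -E 'pos|wrist'
```

```text
position: [541.5, 148.6, 66.1]
wrist_force: [-0.2, -0.8, -0.3]
position: [541.5, 149.1, 66.1]
wrist_force: [0.4, -3.1, -0.2]
position: [541.5, 149.5, 66.1]
wrist_force: [0.5, -5.5, 0.0]
position: [541.5, 150.1, 66.1]
wrist_force: [1.1, -6.7, 0.8]
position: [541.6, 151.2, 66.1]
wrist_force: [0.1, -4.5, -0.4]
position: [541.7, 152.8, 66.1]
wrist_force: [0.7, -2.0, -0.9]
```

```bash
(echo '[1, 0, 0, 0, 0, 0, 1, 0, 0, 0, 0, 0, 1, 0, 0, 0, 0, 0, 1, 0, 0, 0, 0, 0]' | python3 nudge.py;echo '[1, 0, 0, 0, 0, 0]' | python3 nudge.py;echo '[1, 0, 0, 0, 0, 0]' | python3 nudge.py;echo '[1, 0, 0, 0, 0, 0]' | python3 nudge.py) | grep -E 'pos|wrist'
```

```text
position: [541.3, 157.7, 66.0]
wrist_force: [0.1, 0.2, -0.2]
position: [541.4, 158.6, 66.0]
wrist_force: [-0.3, -0.5, 0.5]
position: [541.4, 158.9, 66.0]
wrist_force: [0.3, -4.4, -0.3]
position: [541.5, 159.4, 66.0]
wrist_force: [0.7, -5.4, 0.0]
```

```bash
(echo '[1, 0, 0, 0, 0, 0]' | python3 nudge.py;echo '[0.5, 0, 0, 0, 0, 0]' | python3 nudge.py;echo '[0.5, 0, 0, 0, 0, 0]' | python3 nudge.py) | grep -E 'pos|wrist'
```

```text
position: [541.6, 160.1, 66.0]
wrist_force: [0.0, -6.5, 1.3]
position: [541.6, 160.5, 66.0]
wrist_force: [0.7, -8.4, 0.8]
position: [541.7, 160.6, 66.1]
wrist_force: [1.0, -9.2, 0.1]
```

```bash
(echo '[0.5, 0, 0, 0, 0, 0, 0, 0, 0, 0, 0, 0]' | python3 nudge.py;echo '[0.3, 0, 0, 0, 0, 0, 0, 0, 0, 0, 0, 0]' | python3 nudge.py) | grep -E 'pos|wrist'
```

```text
position: [541.7, 160.6, 66.0]
wrist_force: [0.5, -9.8, 1.3]
position: [541.6, 160.6, 66.0]
wrist_force: [-0.2, -10.2, 0.2]
```

```bash
(echo '[0.5, 0, 0, 0, 0, 0, 0, 0, 0, 0, 0, 0]' | python3 nudge.py;echo '[0, 0, 0, 0, 0, 0, 0, 0, 0, 0, 0, 0, 0, 0, 0, 0, 0, 0, 0, 0, 0, 0, 0, 0]' | python3 nudge.py) | grep -E 'pos|wrist'
```

```text
position: [541.6, 160.7, 66.1]
wrist_force: [0.6, -11.9, 0.8]
position: [541.6, 160.7, 66.0]
wrist_force: [0.8, -12.0, 0.6]
```

```bash
echo '[-2, 0, 0, 0, 0, 0, -5, 0, 0, 0, 0, 0, -5, 0, 0, 0, 0, 0, 0, 0, -20, 0, 0, 0, 0, 0, -25, 0, 0, 0]' | python3 nudge.py; echo '[30, 0, 0, 0, 0, 0, 26, 0, 0, 0, 0, 0, 0, 0, 0, 0, 0, 0, 0, 0, 25, 0, 0, 0, 0, 0, 20, 0, 0, 0]' | python3 nudge.py|grep -E 'clo|pos|wrist'
```

```text
clock: 7.6
position: [540.4, 151.6, 110.4]
tcp_rot: [0.709, 0.705, -0.001, -0.001]
wrist_force: [0.6, -0.1, 0.1]
grip_width: -0.001
gripper_force: 0.0
clock: 8.1
position: [541.8, 207.6, 65.7]
wrist_force: [-0.2, 0.8, -0.1]
```

```bash
(echo '[-2, 0, 0, 0, 0, 0, 0, 0, 0, 0, 0, 0]' | python3 nudge.py; echo '[-1, 0, 0, 0, 0, 0, -1, 0, 0, 0, 0, 0]' | python3 nudge.py)|grep -E 'clo|pos|wrist'
```

```text
clock: 8.3
position: [541.4, 205.0, 65.8]
wrist_force: [0.5, 0.3, 0.5]
clock: 8.5
position: [542.5, 203.4, 67.1]
wrist_force: [-0.4, -0.5, -0.1]
```

```bash
(echo '[-1, 0, 0, 0, 0, 0, -1, 0, 0, 0, 0, 0, -1, 0, 0, 0, 0, 0]' | python3 nudge.py;echo '[-1, 0, 0, 0, 0, 0]' | python3 nudge.py;echo '[-1, 0, 0, 0, 0, 0]' | python3 nudge.py;echo '[-1, 0, 0, 0, 0, 0]' | python3 nudge.py;echo '[-1, 0, 0, 0, 0, 0]' | python3 nudge.py;echo '[-1, 0, 0, 0, 0, 0]' | python3 nudge.py)|grep -E 'clo|pos|wrist'
```

```text
clock: 8.8
position: [541.8, 200.5, 66.4]
wrist_force: [-0.2, 0.2, -0.1]
clock: 8.9
position: [541.7, 199.5, 66.2]
wrist_force: [1.7, -1.3, 0.8]
clock: 9.0
position: [541.6, 198.5, 66.1]
wrist_force: [-0.5, -0.3, -0.0]
clock: 9.1
position: [541.6, 198.0, 66.0]
wrist_force: [0.1, 3.9, 0.7]
clock: 9.2
position: [541.5, 197.6, 66.1]
wrist_force: [-0.2, 6.4, 0.2]
clock: 9.3
position: [541.3, 197.0, 66.1]
wrist_force: [-1.2, 6.6, 0.6]
```

```bash
(echo '[-1, 0, 0, 0, 0, 0]' | python3 nudge.py;echo '[-1, 0, 0, 0, 0, 0]' | python3 nudge.py;echo '[-1, 0, 0, 0, 0, 0]' | python3 nudge.py)|grep -E 'clo|pos|wrist'
```

```text
clock: 9.4
position: [541.0, 195.9, 66.0]
wrist_force: [-1.3, 5.4, -0.1]
clock: 9.5
position: [540.6, 194.5, 66.0]
wrist_force: [-1.2, 2.3, 1.6]
clock: 9.6
position: [541.1, 192.6, 65.9]
wrist_force: [0.3, 0.3, 0.0]
```

```bash
(echo '[0, 0, 0, 0, 0, 0, 0, 0, 0, 0, 0, 0, 0, 0, 0, 0, 0, 0, 0, 0, 0, 0, 0, 0, 0, 0, 0, 0, 0, 0]' | python3 nudge.py;echo '[0, 0, 0, 0, 0, 0, -1, 0, 0, 0, 0, 0, -1, 0, 0, 0, 0, 0, -1, 0, 0, 0, 0, 0]' | python3 nudge.py;for i in 1; do echo '[-1, 0, 0, 0, 0, 0]' | python3 nudge.py;echo '[-1, 0, 0, 0, 0, 0]' | python3 nudge.py;echo '[-1, 0, 0, 0, 0, 0]' | python3 nudge.py;echo '[-1, 0, 0, 0, 0, 0]' | python3 nudge.py; done)|grep -E 'clo|pos|wrist'
```

```text
clock: 10.1
position: [541.7, 192.4, 66.0]
wrist_force: [-0.5, 0.3, 0.7]
clock: 10.5
position: [541.6, 189.5, 66.1]
wrist_force: [-0.8, 0.2, -0.4]
clock: 10.6
position: [541.6, 188.5, 66.1]
wrist_force: [-0.2, 1.3, 0.1]
clock: 10.7
position: [541.5, 188.1, 66.1]
wrist_force: [-0.2, 4.5, -0.8]
clock: 10.8
position: [541.5, 187.6, 66.1]
wrist_force: [-0.8, 6.0, -0.3]
clock: 10.9
position: [541.3, 186.9, 66.1]
wrist_force: [-1.2, 6.9, -0.3]
```

Contact came at 188.5, as expected, so the lever is in notch 1. I'll click it to notch 2.

```bash
(echo '[-1, 0, 0, 0, 0, 0]' | python3 nudge.py;echo '[-1, 0, 0, 0, 0, 0]' | python3 nudge.py;echo '[-1, 0, 0, 0, 0, 0]' | python3 nudge.py; echo '[0, 0, 0, 0, 0, 0, 0, 0, 0, 0, 0, 0, 0, 0, 0, 0, 0, 0, 0, 0, 0, 0, 0, 0, 0, 0, 0, 0, 0, 0]' | python3 nudge.py)|grep -E 'clo|pos|wrist'
```

```text
clock: 11.0
position: [541.1, 185.6, 66.1]
wrist_force: [-1.1, 3.8, 0.6]
clock: 11.1
position: [540.8, 183.9, 66.0]
wrist_force: [-1.9, 1.4, -0.0]
clock: 11.2
position: [541.5, 182.2, 66.0]
wrist_force: [-0.7, 0.2, -0.5]
clock: 11.7
position: [541.7, 182.5, 66.0]
wrist_force: [0.6, 0.1, 0.2]
```

```bash
(echo '[0, 0, 0, 0, 0, 0, -1, 0, 0, 0, 0, 0, -1, 0, 0, 0, 0, 0, -1, 0, 0, 0, 0, 0]' | python3 nudge.py;for i in 1; do echo '[-1, 0, 0, 0, 0, 0]' | python3 nudge.py;echo '[-1, 0, 0, 0, 0, 0]' | python3 nudge.py;echo '[-1, 0, 0, 0, 0, 0]' | python3 nudge.py;echo '[-1, 0, 0, 0, 0, 0]' | python3 nudge.py; done)|grep -E 'clo|pos|wrist'
```

```text
clock: 12.1
position: [541.6, 179.5, 66.1]
wrist_force: [0.6, 0.2, -0.4]
clock: 12.2
position: [541.6, 178.5, 66.1]
wrist_force: [-0.3, 2.3, 0.5]
clock: 12.3
position: [541.5, 178.2, 66.0]
wrist_force: [-1.0, 5.5, -0.5]
clock: 12.4
position: [541.5, 177.6, 66.1]
wrist_force: [-0.2, 6.6, -0.8]
clock: 12.5
position: [541.4, 176.8, 66.1]
wrist_force: [-0.6, 5.3, 0.5]
```

```bash
(echo '[-1, 0, 0, 0, 0, 0]' | python3 nudge.py;echo '[-1, 0, 0, 0, 0, 0]' | python3 nudge.py;echo '[-1, 0, 0, 0, 0, 0]' | python3 nudge.py; echo '[0, 0, 0, 0, 0, 0, 0, 0, 0, 0, 0, 0, 0, 0, 0, 0, 0, 0, 0, 0, 0, 0, 0, 0, 0, 0, 0, 0, 0, 0]' | python3 nudge.py)|grep -E 'clo|pos|wrist'
```

```text
clock: 12.6
position: [541.2, 175.5, 66.1]
wrist_force: [0.9, 4.2, -0.2]
clock: 12.7
position: [541.1, 173.7, 66.0]
wrist_force: [-1.3, 0.6, -0.9]
clock: 12.8
position: [541.5, 172.1, 66.0]
wrist_force: [0.3, 0.4, 0.3]
clock: 13.3
position: [541.6, 172.5, 66.0]
wrist_force: [0.1, -0.6, 0.3]
```

Now notch 3, with contact expected near 168.7. Next is the push to notch 4.

```bash
(echo '[0, 0, 0, 0, 0, 0, -1, 0, 0, 0, 0, 0, -1, 0, 0, 0, 0, 0, -1, 0, 0, 0, 0, 0]' | python3 nudge.py;for i in 1; do echo '[-1, 0, 0, 0, 0, 0]' | python3 nudge.py;echo '[-1, 0, 0, 0, 0, 0]' | python3 nudge.py;echo '[-1, 0, 0, 0, 0, 0]' | python3 nudge.py;echo '[-1, 0, 0, 0, 0, 0]' | python3 nudge.py; done)|grep -E 'clo|pos|wrist'
```

```text
clock: 13.7
position: [541.5, 169.5, 66.0]
wrist_force: [-0.8, 0.4, -0.0]
clock: 13.8
position: [541.6, 168.6, 66.0]
wrist_force: [0.3, 2.1, 0.1]
clock: 13.9
position: [541.5, 168.2, 66.1]
wrist_force: [0.7, 5.3, -0.6]
clock: 14.0
position: [541.5, 167.7, 66.1]
wrist_force: [0.2, 7.5, -0.5]
clock: 14.1
position: [541.5, 166.8, 66.1]
wrist_force: [0.2, 4.9, -0.8]
```

```bash
(echo '[-1, 0, 0, 0, 0, 0]' | python3 nudge.py;echo '[-1, 0, 0, 0, 0, 0]' | python3 nudge.py;echo '[-0.7, 0, 0, 0, 0, 0, 0, 0, 0, 0, 0, 0]' | python3 nudge.py)|grep -E 'clo|pos|wrist'
```

```text
clock: 14.2
position: [541.6, 165.4, 66.1]
wrist_force: [-0.3, 2.9, 0.0]
clock: 14.3
position: [541.5, 163.6, 66.0]
wrist_force: [0.1, 0.7, 0.1]
clock: 14.5
position: [541.5, 162.3, 66.0]
wrist_force: [0.2, -0.3, 0.4]
```

```bash
(echo '[3, 0, 0, 0, 0, 0, 7, 0, 0, 0, 0, 0, 0, 0, -20, 0, 0, 0, 0, 0, -20, 0, 0, 0, 20, 25, 0, 0, 0, 0]' | python3 nudge.py; echo '[36, 39, 0, 0, 0, 0, 0, 0, 0, 0, 0, 0, 0, 0, 20, 0, 0, 0, 0, 0, 15, 0, 0, 0, 0, 0, 0, 0, 0, 0]' | python3 nudge.py)|grep -E 'clo|pos|wrist'
python3 - <<'E'
from h import *
I,D=get_image("top");J,E=get_image("scene")
a=cv2.resize(I[120:250,165:305],(398,370),interpolation=2);b=cv2.resize(J[150:280,290:430],(398,370),interpolation=2)
cv2.imwrite("pics/d2.png",cv2.convertScaleAbs(np.hstack([a,b])[:,:,::-1],alpha=1.5))
E
```

```text
clock: 15.0
position: [564.7, 192.2, 108.0]
wrist_force: [1.4, -0.5, 0.8]
clock: 15.5
position: [600.7, 226.2, 68.2]
wrist_force: [-0.5, -0.3, -0.3]
```

View pics/d2.png

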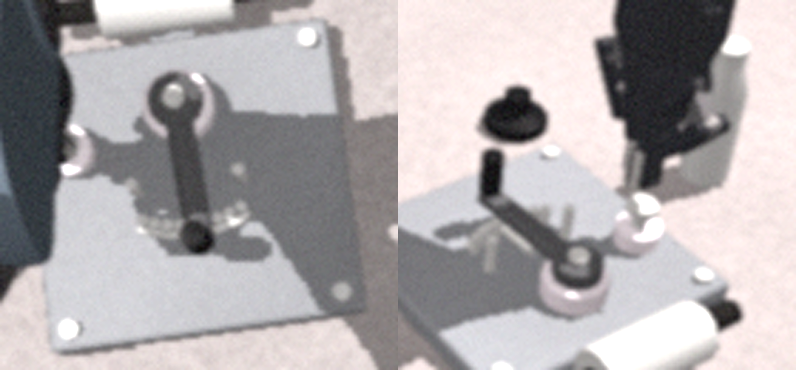

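The left half shows the lever advanced, with the knob top at (197,236). In the right half the fingertips, at (645,180), are just above the lock pin top at (643,208).

```bash
python3 -c "
from h import *
print(plane('top',197.5/2.843+164.5,236.5/2.846+119.5,84))"
(echo '[2, 4.5, 3, 0, 0, 0, 0, 0, 3, 0, 0, 0, 0, 0, 2, 0, 0, 0, 0, 0, 1, 0, 0, 0, 0, 0, 1, 0, 0, 0]' | python3 nudge.py;echo '[0, 0, 1, 0, 0, 0]' | python3 nudge.py;echo '[0, 0, 1, 0, 0, 0]' | python3 nudge.py;echo '[0, 0, 1, 0, 0, 0]' | python3 nudge.py;echo '[0, 0, 1, 0, 0, 0]' | python3 nudge.py)|grep -E 'clo|pos|wrist'
```

```text
[540.37511633 135.90846131  84.        ]
clock: 16.1
position: [608.0, 228.5, 61.1]
wrist_force: [0.5, -0.9, 0.2]
clock: 16.2
position: [608.0, 228.5, 60.1]
wrist_force: [-0.8, -0.4, 0.2]
clock: 16.3
position: [608.0, 228.5, 59.0]
wrist_force: [0.4, -0.4, -0.8]
clock: 16.4
position: [608.0, 228.5, 58.0]
wrist_force: [-0.1, -0.2, 0.8]
clock: 16.5
position: [608.0, 228.5, 57.0]
wrist_force: [0.3, -0.1, 0.4]
```

```bash
(echo '[0, -2.5, 0, 0, 0, 0, 0, 0, 1, 0, 0, 0]' | python3 nudge.py;for i in 1; do echo '[0, 0, 1, 0, 0, 0]' | python3 nudge.py;echo '[0, 0, 1, 0, 0, 0]' | python3 nudge.py;echo '[0, 0, 1, 0, 0, 0]' | python3 nudge.py;echo '[0, 0, 1, 0, 0, 0]' | python3 nudge.py;echo '[0, 0, 1, 0, 0, 0]' | python3 nudge.py; done)|grep -E 'clo|pos|wrist'
```

```text
clock: 16.7
position: [605.0, 228.6, 56.1]
wrist_force: [-1.0, -0.4, 5.4]
clock: 16.8
position: [605.1, 228.6, 55.5]
wrist_force: [-1.8, -0.1, 4.4]
clock: 16.9
position: [605.1, 228.6, 54.5]
wrist_force: [-2.4, 0.7, 5.6]
clock: 17.0
position: [605.1, 228.6, 53.3]
wrist_force: [-2.3, -0.4, 5.3]
clock: 17.1
position: [605.1, 228.6, 52.2]
wrist_force: [-2.9, 0.5, 4.9]
clock: 17.2
position: [605.1, 228.6, 51.0]
wrist_force: [-2.9, -0.0, 4.1]
```

```bash
(echo '[0, 0, 1, 0, 0, 0, 0, 0, 1, 0, 0, 0]' | python3 nudge.py;echo '[0, 0, 1, 0, 0, 0]' | python3 nudge.py;echo '[0, 0, 0.5, 0, 0, 0]' | python3 nudge.py;echo '[0, 0, 0.5, 0, 0, 0]' | python3 nudge.py;echo '[0, 0, 0.5, 0, 0, 0]' | python3 nudge.py)|grep -E 'clo|pos|wrist'
```

```text
clock: 17.4
position: [605.1, 228.6, 48.8]
wrist_force: [-3.4, 0.2, 4.2]
clock: 17.5
position: [605.1, 228.5, 47.8]
wrist_force: [-2.6, -0.2, 4.8]
clock: 17.6
position: [605.1, 228.6, 47.3]
wrist_force: [-3.1, 0.5, 4.5]
clock: 17.7
position: [605.1, 228.6, 46.9]
wrist_force: [-3.8, -0.2, 4.5]
clock: 17.8
position: [605.2, 228.6, 46.4]
wrist_force: [-2.6, 0.3, 5.5]
```

```bash
(echo '[0, 0, 0.5, 0, 0, 0]' | python3 nudge.py;echo '[0, 0, 0.5, 0, 0, 0]' | python3 nudge.py;echo '[0, 0, 0.3, 0, 0, 0]' | python3 nudge.py)|grep -E 'clo|pos|wrist'
```

```text
clock: 17.9
position: [605.4, 228.6, 46.1]
wrist_force: [-5.0, 0.4, 8.5]
clock: 18.0
position: [605.4, 228.6, 46.1]
wrist_force: [-5.3, -0.4, 10.2]
clock: 18.1
position: [605.4, 228.6, 46.1]
wrist_force: [-4.7, -0.2, 10.9]
```

The pin is on its rigid stop. I'll hold for a moment, retreat and check.

```bash
(echo '[0, 0, 0, 0, 0, 0, 0, 0, 0, 0, 0, 0, 0, 0, -1, 0, 0, 0, 0, 0, -4, 0, 0, 0, 0, 0, -20, 0, 0, 0]' | python3 nudge.py;echo '[0, 0, -40, 0, 0, 0, 0, 0, -40, 0, 0, 0, -45, -20, 0, 0, 0, 0, -45, -20, 0, 0, 0, 0, -45, -20, 0, 0, 0, 0]' | python3 nudge.py;echo '[-45, -20, 0, 0, 0, 0, -45, -20, 0, 0, 0, 0, -45, -20, 0, 0, 0, 0, 0, 0, 0, 0, 0, 0, 0, 0, 0, 0, 0, 0]' | python3 nudge.py)|grep -E 'clo|pos|wrist'
python3 - <<'E'
from h import *
I,D=get_image("top")
cv2.imwrite("pics/d3.png",cv2.convertScaleAbs(cv2.resize(I[100:300,90:370],(784,560),interpolation=2)[:,:,::-1],alpha=1.5))
P=cloud("top",D);s=P[160:182,178:200,2];print("lock heights",np.percentile(s,[50,80,90,95]).round(1), "plate",np.median(P[215:225,200:260,2]))
E
```

```text
clock: 18.6
position: [604.8, 228.1, 68.2]
wrist_force: [-0.6, -0.4, 0.4]
clock: 19.1
position: [545.6, 92.6, 150.8]
wrist_force: [0.6, 0.1, 0.5]
clock: 19.6
position: [485.2, -42.5, 150.4]
wrist_force: [0.5, 0.5, -0.6]
lock heights [34.3 45.8 47.4 48.3] plate 21.116656110199756
```

View pics/d3.png

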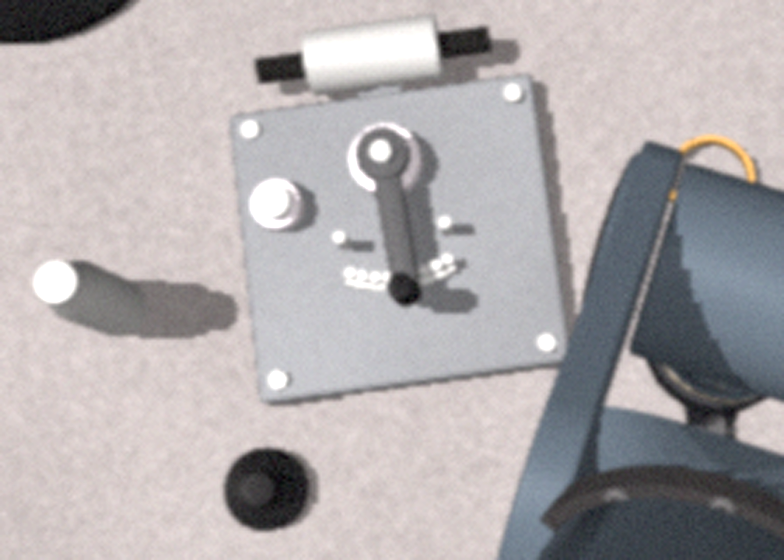

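The lever rests with its knob at (404,288), which is the fourth notch. The lock pin at (277,203) is down, and the shell, cap and clamp are undisturbed.

```bash
python3 -c "
from station import arm, sensors, get_image, camera_model
print(arm.hand_in())"
```

```text
the job is handed in; nothing more can be done
None
```

The job is handed in with no verdict returned: the lever was pressed home at about 12 N and clicked notch by notch to the fourth, the lock pin was pushed to its stop (about 10 mm), readings stayed at or below about 12 N on both, and the loose parts were left in place.

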